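# Find the hidden catch of the cash box

### The job

Open the green cash box by its concealed catch: with the fingertips feel lightly along the metal strip in its lid until you find the place that gives way, and press it down so that the drawer springs open. Then let go of the catch so that it comes back up, and leave the cheeses standing round the box where they are; nothing is to be picked up.

Things in the scene. Friction and masses are not known exactly. Their poses are not given: they have to be found in the camera images.
- cash_box: Green painted cash box, fixed to the counter: 180 mm deep (its x axis), 260 mm wide (its y axis), 80 mm high. Origin at the middle of its underside, on the counter. Drawer front, without a handle, on its -x side. In the middle of the lid a window 62 mm (x) by 124 mm (y) shows a bare pale steel strip, 2 mm below the lid. Lid and strip are rigid but for the hidden press plate.
- strip_middle (a point): Middle of the visible strip, on its upper face, 78 mm above the counter; axes as the box's, y along the strip. The press plate hidden in it is the same metal, 48 mm (x) by 50 mm (y), its top 2 mm lower than the strip, with a fine seam round it. It is centred in x; its centre lies anywhere from -32 to +32 mm along y from this point (not told).
- catch (a joint): Travel of the hidden press plate, m: 0 up, 0.006 pressed down to its stop. Spring: about 2 N to start it, 4.5 N to the stop. Fingertips must be wholly within the plate to press it. At about 0.004 the drawer is freed; let go, the plate springs back up.
- drawer (a joint): Opening of the cash box drawer, m: 0 shut and held by the catch, 0.055 fully sprung out, towards the box's -x. When freed, its own spring drives it out in about half a second and holds it there.
- cube: Cube of pale yellow cheese, about 50 mm, loose, on the counter to the right (-y) of the box; origin at the middle of its underside.
- brick: White-grey rounded goat cheese block, about 62 mm each way, loose, to the left (+y) of the box; origin at the middle of its underside.
- drum: White-grey goat cheese drum, 98 mm across and 67 mm high, loose, behind (+x of) the box; origin at the middle of its underside.

How it is judged (in metres and radians):
On the way, in this order (a step that is already met when the one before it is completed fails the run):
1. the fingers press the hidden plate down (value of joint catch above 0.003 m and contact force between the fingers and anything else above 0.5 N).
2. the drawer has sprung open (value of joint drawer above 0.045 m), for 0.1 s.
At the end, for the whole second after the job is handed in: The drawer is out by more than 45 mm, the press plate is back up (less than 1.5 mm down), and each of the three loose cheeses is within 20 mm of where it stood (value of joint drawer above 0.045 m and value of joint catch below 0.0015 m and distance of each of cube, brick, drum from where it was at the start of the episode below 0.02 m); the robot touches nothing.
It fails at once if a cheese is lifted, pushed or knocked away (more than 20 mm) (distance of any of cube, brick, drum from where it was at the start of the episode above 0.02 m).
It fails at once if the fingers bear on anything with more than 60 N, which is no light feeling (contact force between the fingers and anything else above 60 N).
It also fails if it takes over 48 s, if anything falls off the work surface, if the arm or the gripper's body presses on something with over 40 N, if the wrist force passes 120 N, or if a joint passes its speed limit or range.

### The arm

A 6-joint arm with a two-finger parallel gripper is mounted at the origin on the work surface; the furniture and walls round the work are solid. World frame = base frame: x ahead of the robot, y to its left, z up, the work surface at z = 0. Lengths are in m, angles in degrees, forces in N, time in s.
With the tool pointing down it reaches from about 0.375 to 0.9 m from the base axis. Payload 3.1 kg.
Tool frame: the origin (TCP) lies at the very end of the fingers, on their centre line; the grasp point (between the pads) lies behind it (bot.grip_depth is the z of the grasp point in the tool frame, in m); z points along the fingers, y is the direction in which the jaws open and shut (so a half turn about z gives the same grasp; the last joint's range is limited). The gripper opens to 87 mm and grips with 3 to 60 N. Pads are 19 mm wide; open, the fingers measure 117 mm over their backs; the gripper's body (75 mm by 190 mm) begins 51 mm behind the grasp point.
Start: joints at [-85.342, 30.224, 82.088, -0, 67.689, -10.227], TCP at [0.161, -0.604, 0.223] pointing down, gripper open.
Joint ranges: [-176.69, 176.69], [-43.24, 126.21], [12.49, 139.97], [-82, 262], [0, 151.66], [-163.58, 163.58]. Speed limits (degrees/s): [159.86, 159.86, 180, 180, 180, 180].

### API

Orientations are given as a 3x3 rotation matrix whose columns are the frame's x, y, z axes.
In Python, from rig import bot, vision gives the robot as it stands. The module is installed in compiled form; this text tells all that it offers.
- The arm moves only by the shell command python3 -m jog 'ROWS'. ROWS is JSON, a list of rows, each a list of 3 entries, a list of its own where there are three numbers: the shift along the tool's x, y, z in mm, then the turn, a rotation vector about the tool's x, y, z in degrees, then the closure, from 0 (fully open) to 1 (shut). In form: [[[dx, dy, dz], [wx, wy, wz], fingers], ...]. A call has 1 to 12 rows; each row is the pose to reach, as a shift and turn from the pose commanded when the call began, along the tool's axes at that moment; what a row does not reach only later rows make up. A row lasts 1/12 s, in which the tool goes at most 41.7 mm and 7.16 degrees, less where a joint would pass 70% of its speed; a pose out of reach is approached as far as the arm can. A call with a gripper value outside its range is refused whole. The fingers move at their own pace and stop on an object; the grip force is fixed at half the most. Time passes only in rows, so rows that repeat a pose let the fingers close. It gives the time, the measured TCP pose, the force and the opening at its end, in the units of the state.
- bot.read_state(): the state, without advancing time (a new reading comes with each control period).
- vision.capture(name): name is "side" or "top"; returns the picture (384x512x3 uint8, red, green, blue); there is no depth.
- vision.camera_info(name): a dict with "intrinsics" (3x3 intrinsics, pixels), "camera_from_world" (4x4, takes a point from world to camera coordinates). Camera axes: x right, y up, looking along -z (the intrinsics and any distortion apply to the point x, -y, -z); pixel columns grow to the right and rows downward; lengths in m; the calibration is good to about 2 mm. A picture is of the moment at which its call begins. camera_info takes no time and is no camera call.
- bot.hand_in(): hands the job in, once; it reports no verdict.
The state is a dict: "time_s": time; "joint_positions": joint angles; "qvel": joint speeds; "tau": joint torques, N m; "position": TCP position; "tcp_rot": TCP orientation; "force": force on the tool from outside, world axes, zero at the start; "moment": the same for the moment, N m; "opening": opening from 0.0 (shut) to 1.0 (fully open).
Only numpy, scipy, OpenCV 4.12 (cv2) and the standard library are available. Lean on these libraries where they do the work, as an engineer would, in place of code of your own. Each camera call takes 0.05 s, during which the arm holds its last target. There are 200 camera calls.

## Working session

There is one attempt and no reset: what is moved stays moved. The work goes in short steps, Python scripts to look and compute and a shell command to move; the robot and the scene stay as the last step left them, time stands still between calls to the robot, and variables do not carry over. Pictures are saved under pics/ and viewed, about 8 in all and at most 12, crops included, and the job is handed in when it is done.

```bash
mkdir -p pics; python3 - <<'E'
from rig import bot, vision
import cv2
s=bot.read_state(); print(s, bot.grip_depth)
for n in("top","side"):
    im=vision.capture(n); cv2.imwrite(f"pics/{n}0.png",cv2.resize(im[:,:,::-1],None,fx=1.5,fy=1.5,interpolation=cv2.INTER_CUBIC))
    print(vision.camera_info(n))
E
```

```text
{'time_s': 0.0, 'joint_positions': array([-8.53404615e+01,  3.02781447e+01,  8.21571553e+01, -4.63308949e-04,
        6.76891810e+01, -1.02252326e+01]), 'qvel': array([-0.07333993,  0.01301655,  0.06400074, -0.10692224,  0.07889234,
       -0.02664949]), 'tau': array([-2.77496301e-04, -4.40042818e+01, -1.76595801e+01,  6.34020218e-02,
        5.83493756e-02, -1.58813668e-04]), 'position': array([ 0.16053434, -0.60326529,  0.22157618]), 'tcp_rot': array([[ 9.66443634e-01,  2.56878704e-01, -1.83946690e-04],
       [ 2.56878491e-01, -9.66441283e-01,  2.16481240e-03],
       [ 3.78320529e-04, -2.13942111e-03, -9.99997640e-01]]), 'force': array([-0.06593053,  0.39930617,  0.25876602]), 'moment': array([0.02000944, 0.00732239, 0.04687536]), 'opening': 1.0006049150293492} -0.0187
{'intrinsics': array([[466.71162786,   0.        , 260.17596207],
       [  0.        , 466.71162786, 188.52728282],
       [  0.        ,   0.        ,   1.        ]]), 'camera_from_world': array([[-0.02398502, -0.99964964, -0.01119443,  0.11181293],
       [ 0.9990301 , -0.02438076,  0.03666664, -0.58796295],
       [-0.03692673, -0.01030412,  0.99926485, -1.15449139],
       [ 0.        ,  0.        ,  0.        ,  1.        ]])}
{'intrinsics': array([[387.4179867 ,   0.        , 257.471043  ],
       [  0.        , 387.4179867 , 190.03687589],
       [  0.        ,   0.        ,   1.        ]]), 'camera_from_world': array([[-0.93138221, -0.3636926 , -0.01596496,  0.57759223],
       [ 0.22046781, -0.59840911,  0.77026001, -0.13287531],
       [-0.28969144,  0.71388671,  0.6375301 , -0.79857407],
       [ 0.        ,  0.        ,  0.        ,  1.        ]])}
```

View pics/top0.png

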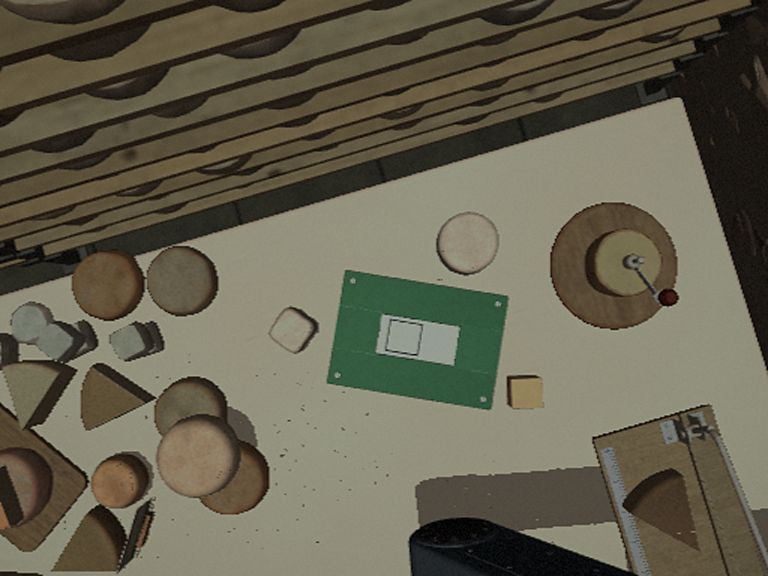

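View pics/side0.png

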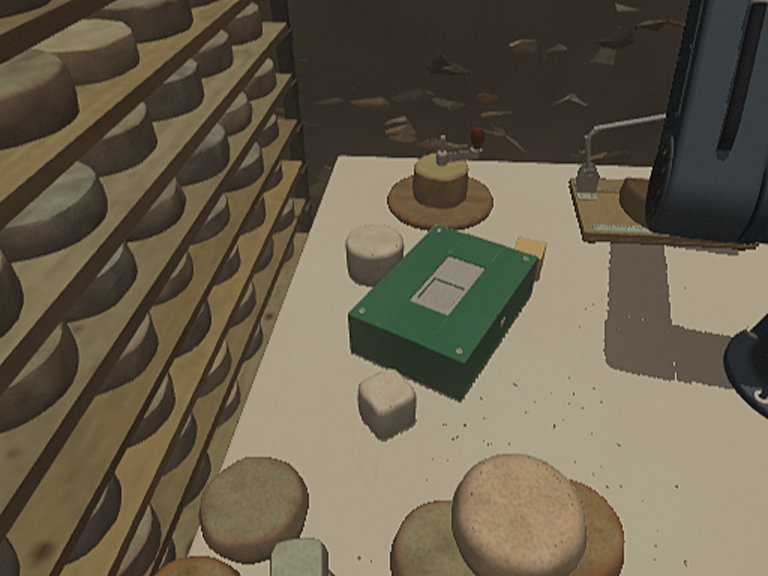

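The top view shows the box lid with corners near (346,270), (508,296), (491,409) and (328,382). A seam square sits in the left (+y) part of the strip, about (387,320) to (422,355). The cheeses are clear of the lid, and the side view agrees.

```bash
cat > h.py <<'E'
import numpy as np
from rig import bot, vision
def w2p(n,P):
    c=vision.camera_info(n);T=c["camera_from_world"];p=T[:3,:3]@np.array(P)+T[:3,3]
    q=c["intrinsics"]@[p[0],-p[1],-p[2]]; return q[:2]/q[2]
def p2w(n,uv,z):
    c=vision.camera_info(n);T=c["camera_from_world"];d=np.linalg.inv(c["intrinsics"])@[uv[0],uv[1],1]
    d=T[:3,:3].T@[d[0],-d[1],-d[2]];o=-T[:3,:3].T@T[:3,3];return o+d*(z-o[2])/d[2]
E
python3 - <<'E'
from h import *
import cv2
np.set_printoptions(precision=4,suppress=True)
g=lambda L,z,n:np.array([p2w(n,((u+.5)/1.5-.5,(v+.5)/1.5-.5),z) for u,v in L])
lid=g([(346,270),(508,296),(491,409),(328,382)],.08,"top")
pl=g([(389,319),(423,323),(420,356),(386,352)],.078,"top")
win=g([(381,314),(460,325),(456,366),(376,354)],.078,"top")
for q in(lid,win,pl):
    print(q.mean(0),np.linalg.norm(q-np.roll(q,-1,0),axis=1)); 
    a=(q[0]-q[1]+q[3]-q[2]);print("yaw y-axis",np.degrees(np.arctan2(a[1],a[0]))-90)
lid2=g([(440,226),(538,260),(462,389),(349,316)],.08,"side");print("side?",lid2)
im=vision.capture("top");cv2.imwrite("pics/c.png",cv2.resize(im[170:285,205:350,::-1],None,fx=5,fy=5,interpolation=cv2.INTER_CUBIC))
E
```

```text
[0.4994 0.0558 0.08  ] [0.2568 0.1778 0.2572 0.1772]
yaw y-axis -10.593715355098311
[0.4982 0.0557 0.078 ] [0.1249 0.0643 0.1264 0.063 ]
yaw y-axis -9.563089962079928
[0.5022 0.077  0.078 ] [0.0536 0.0517 0.0535 0.0518]
yaw y-axis -8.045574116308714
side? [[ 0.5543 -0.0794  0.08  ]
 [ 0.3861 -0.0415  0.08  ]
 [ 0.4259  0.2453  0.08  ]
 [ 0.6058  0.1746  0.08  ]]
```

View pics/c.png

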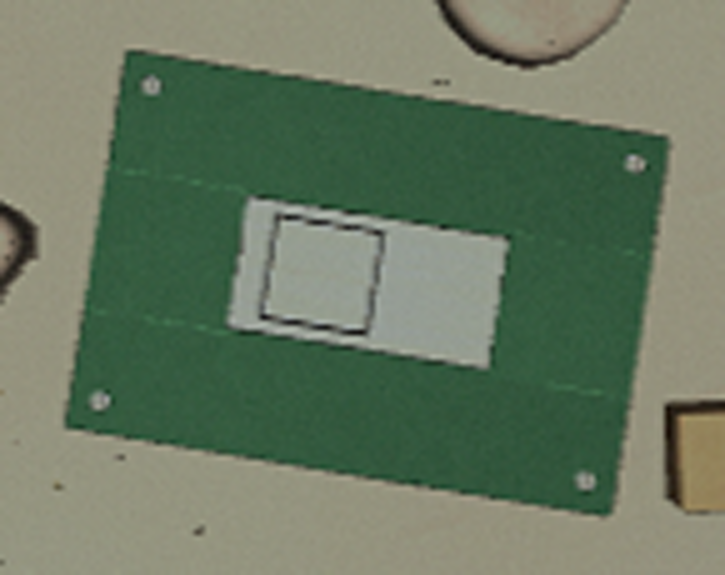

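The crop confirms a single seam square with corners (277,213), (385,233), (367,334) and (261,318), in the +y half of the strip. Next I'll refine the numbers, cross-check them in the side view, and get the obstacle heights along the way.

```bash
python3 - <<'E'
from h import *
from scipy.optimize import least_squares
np.set_printoptions(precision=4,suppress=True)
g=lambda L,z:np.array([p2w("top",((u+.5)/5-.5+205,(v+.5)/5-.5+170),z) for u,v in L])
R={}
for k,L,z in(("lid",[(125,50),(668,137),(611,516),(66,428)],.08),("win",[(249,197),(510,238),(489,367),(229,327)],.08),("pl",[(277,213),(385,233),(367,334),(261,318)],.077)):
    q=g(L,z);a=(q[0]-q[1]+q[3]-q[2]);R[k]=q
    print(k,q.mean(0),np.linalg.norm(q-np.roll(q,-1,0),axis=1),"yaw",np.degrees(np.arctan2(a[1],a[0]))-90)
print("side px of lid, plate (x1.5):",[list(np.round(w2p("side",p)*1.5)) for p in (*R["lid"],R["pl"].mean(0))])
for k,a,b in(("slicer",(690,428),(590,128)),("knob",(668,297),(478,136))):
    f=lambda P:np.r_[w2p("top",P)*1.5-a,w2p("side",P)*1.5-b]
    r=least_squares(f,[.4,-.3,.1]);print(k,r.x,r.cost)
yaw=np.radians(-10);c=R["pl"].mean(0);s=bot.read_state()
for z in(.3,.11):
    print("shift mm tool",s["tcp_rot"].T@(np.r_[c[:2],z]-s["position"])*1000)
E
```

```text
lid [0.499  0.0572 0.08  ] [0.2583 0.1789 0.2578 0.1793] yaw -10.469526569568714
win [0.499  0.0562 0.08  ] [0.1238 0.0611 0.1231 0.0616] yaw -10.169928965109236
pl [0.503  0.0779 0.077 ] [0.0516 0.0481 0.0503 0.0499] yaw -10.8825955394002
side px of lid, plate (x1.5): [[np.float64(347.0), np.float64(312.0)], [np.float64(436.0), np.float64(223.0)], [np.float64(538.0), np.float64(255.0)], [np.float64(465.0), np.float64(361.0)], [np.float64(441.0), np.float64(292.0)]]
slicer [ 0.3648 -0.3231  0.1757] 10.377856759362043
knob [ 0.5547 -0.3145  0.1349] 0.011138743225195752
shift mm tool [ 506.0505 -570.6353  -77.1056]
shift mm tool [ 505.9975 -570.3069  112.8942]
```

Lid, window and plate sizes all agree with the given values within 2 mm, and the reprojection matches the side view. The slicer is about 0.18 m high, so I rise to 0.30 first, shut the fingers, and travel.

```bash
python3 -m jog '[[[0,0,-40],[0,0,0],1],[[0,0,-77],[0,0,0],1],[[506,-570,-77],[0,0,0],1],[[506,-570,-77],[0,0,0],1],[[506,-570,-77],[0,0,0],1],[[506,-570,-77],[0,0,0],1],[[506,-570,-77],[0,0,0],1],[[506,-570,-77],[0,0,0],1],[[506,-570,-77],[0,0,0],1],[[506,-570,-77],[0,0,0],1],[[506,-570,-77],[0,0,0],1],[[506,-570,-77],[0,0,0],1]]'
cat >> h.py <<'E'
C=np.array([.503,.0779]);YAW=-10.4
def goto(xy,z):
    s=bot.read_state();R=s["tcp_rot"];y=R[:2,1];a=np.degrees(np.arctan2(y[1],y[0]))
    d=(90+YAW-a+90)%180-90
    print(round(s["time_s"],2),s["position"].round(4),"F",s["force"].round(2),"| shift mm",(R.T@(np.r_[xy,z]-s["position"])*1000).round(1),"turn z",round(-d,2),"tilt",R[:,2].round(4),"J",s["joint_positions"].round(0))
E
python3 -c "
from h import *
goto(C,.3)"
```

```text
time_s: 1.15
position: [0.3481, -0.2297, 0.2995]
tcp_rot: [[0.967, 0.256, 0.0], [0.256, -0.967, 0.0], [0.0, -0.0, -1.0]]
force: [0.8, -0.1, 0.8]
opening: 0.172
1.15 [ 0.3481 -0.2297  0.2995] F [ 0.83 -0.13  0.78] | shift mm [ 228.5 -257.7   -0.4] turn z 25.24 tilt [ 1.e-04  1.e-04 -1.e+00] J [-49.   8. 104.   0.  68.  26.]
```

```bash
python3 -m jog '[[[227,-256,0],[0,0,25],1],[[227,-256,0],[0,0,25],1],[[227,-256,0],[0,0,25],1],[[227,-256,0],[0,0,25],1],[[227,-256,0],[0,0,25],1],[[227,-256,0],[0,0,25],1],[[227,-256,0],[0,0,25],1],[[227,-256,0],[0,0,25],1],[[227,-256,0],[0,0,25],1],[[227,-256,0],[0,0,25],1],[[227,-256,0],[0,0,25],1],[[227,-256,0],[0,0,25],1]]'
python3 -c "
from h import *
goto(C,.1)"
```

```text
time_s: 2.15
position: [0.5008, 0.0739, 0.2991]
tcp_rot: [[0.985, -0.175, -0.002], [-0.175, -0.985, -0.001], [-0.001, 0.001, -1.0]]
force: [-0.5, -0.7, -0.4]
opening: 0.004
2.15 [0.5008 0.0739 0.2991] F [-0.46 -0.74 -0.44] | shift mm [  1.7  -4.5 199.1] turn z 0.34 tilt [-1.6e-03 -5.0e-04 -1.0e+00] J [-4. 16. 93. -0. 71. 96.]
```

```bash
python3 -m jog '[[[1,-3,40],[0,0,0],1],[[1,-3,80],[0,0,0],1],[[1,-3,120],[0,0,0],1],[[1,-3,160],[0,0,0],1],[[1,-3,180],[0,0,0],1],[[1,-3,195],[0,0,0],1],[[1,-3,200],[0,0,0],1],[[1,-3,200],[0,0,0],1],[[1,-3,200],[0,0,0],1],[[1,-3,200],[0,0,0],1]]'
python3 - <<'E'
from h import *
import cv2
goto(C,.08)
im=vision.capture("side");cv2.imwrite("pics/s1.png",cv2.resize(im[120:280,210:410,::-1],None,fx=4,fy=3.75,interpolation=cv2.INTER_CUBIC))
E
```

```text
time_s: 2.98
position: [0.504, 0.076, 0.1009]
tcp_rot: [[0.984, -0.177, 0.003], [-0.177, -0.984, -0.0], [0.003, -0.0, -1.0]]
force: [0.7, 0.4, 0.2]
opening: 0.01
2.98 [0.504  0.076  0.1009] F [0.71 0.41 0.19] | shift mm [-1.3 -1.7 20.9] turn z 0.23 tilt [ 2.7e-03 -3.0e-04 -1.0e+00] J [ -4.  32. 105.  -0.  43.  96.]
```

View pics/s1.png

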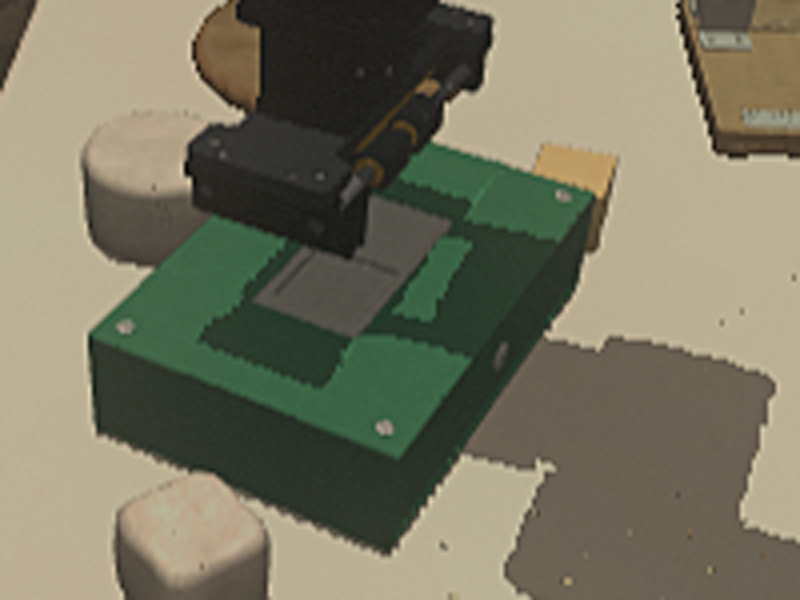

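The side view shows the gripper over the strip, the lowest dark part near (350,250), and the seam just left of it. I'll check where the TCP and the plate centre should project.

```bash
python3 - <<'E'
from h import *
s=bot.read_state()
f=lambda P:((w2p("side",P)-[210,120])*[4,3.75]).round(0)
print("tcp",f(s["position"]),"plate",f([*C,.076]))
b=lambda x,y:[C[0]+x*np.cos(np.radians(YAW))-y*np.sin(np.radians(YAW)),C[1]+x*np.sin(np.radians(YAW))+y*np.cos(np.radians(YAW)),.078]
for x,y in((.024,.025),(-.024,.025),(-.024,-.025),(.024,-.025)):print(x,y,f(b(x,y)))
E
```

```text
tcp [338. 244.] plate [337. 280.]
0.024 0.025 [275. 288.]
-0.024 0.025 [355. 316.]
-0.024 -0.025 [397. 267.]
0.024 -0.025 [319. 241.]
```

The projections match the seam and the fingertip within a few pixels. Now I feel downward.

```bash
python3 -m jog '[[[-1,-1,10],[0,0,0],1],[[-1,-1,17],[0,0,0],1],[[-1,-1,20],[0,0,0],1],[[-1,-1,22],[0,0,0],1],[[-1,-1,23],[0,0,0],1],[[-1,-1,24],[0,0,0],1],[[-1,-1,25],[0,0,0],1],[[-1,-1,25],[0,0,0],1],[[-1,-1,25],[0,0,0],1],[[-1,-1,25],[0,0,0],1]]'; python3 -c "
from h import *
goto(C,.0715)"
```

```text
time_s: 3.87
position: [0.5023, 0.0779, 0.0748]
tcp_rot: [[0.984, -0.176, 0.0], [-0.176, -0.984, -0.0], [0.0, -0.0, -1.0]]
force: [-0.8, 0.3, 4.2]
opening: 0.004
3.87 [0.5023 0.0779 0.0748] F [-0.84  0.25  4.16] | shift mm [ 0.7 -0.2  3.3] turn z 0.28 tilt [ 4.e-04 -0.e+00 -1.e+00] J [ -4.  35. 106.   0.  39.  96.]
```

Contact is about 4 N at z = 74.8 mm, already below the fixed strip (78), so this is the plate. I press on gently.

```bash
python3 -m jog '[[[0,0,1],[0,0,0],1],[[0,0,2],[0,0,0],1],[[0,0,2],[0,0,0],1]]'; python3 -m jog '[[[0,0,1],[0,0,0],1],[[0,0,2],[0,0,0],1],[[0,0,2],[0,0,0],1]]'
```

```text
time_s: 4.12
position: [0.5024, 0.0779, 0.0725]
tcp_rot: [[0.984, -0.176, 0.001], [-0.176, -0.984, -0.0], [0.001, -0.0, -1.0]]
force: [0.3, 0.1, -0.4]
opening: 0.002
time_s: 4.37
position: [0.5025, 0.0778, 0.0705]
tcp_rot: [[0.984, -0.176, 0.001], [-0.176, -0.984, -0.0], [0.001, -0.0, -1.0]]
force: [-0.3, 0.2, 4.6]
opening: 0.002
```

The tip is at 70.5 mm (plate about 5.5 mm down) with 4.6 N, the expected spring force. I hold while the drawer springs out, then look.

```bash
python3 -m jog '[[[0,0,0],[0,0,0],1],[[0,0,0],[0,0,0],1],[[0,0,0],[0,0,0],1],[[0,0,0],[0,0,0],1],[[0,0,0],[0,0,0],1],[[0,0,0],[0,0,0],1],[[0,0,0],[0,0,0],1],[[0,0,0],[0,0,0],1]]'
python3 - <<'E'
from h import *
import cv2
im=vision.capture("side");cv2.imwrite("pics/s2.png",cv2.resize(im[120:280,210:410,::-1],None,fx=4,fy=3.75,interpolation=cv2.INTER_CUBIC))
E
```

```text
time_s: 5.03
position: [0.5025, 0.0778, 0.0706]
tcp_rot: [[0.984, -0.176, 0.001], [-0.176, -0.984, -0.0], [0.001, -0.0, -1.0]]
force: [0.7, -0.3, 4.9]
opening: -0.0
```

View pics/s2.png

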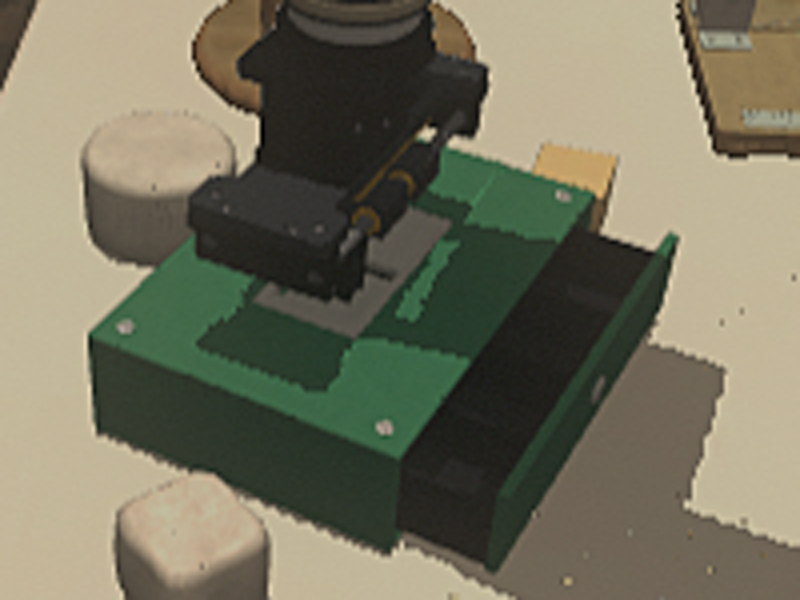

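The drawer is out: its front now runs from about (495,565) to (670,240), and the cheeses are unchanged. I let go by lifting straight up, keeping the fingers shut.

```bash
python3 -m jog '[[[0,0,-4],[0,0,0],1],[[0,0,-15],[0,0,0],1],[[0,0,-45],[0,0,0],1],[[0,0,-85],[0,0,0],1],[[0,0,-125],[0,0,0],1],[[0,0,-165],[0,0,0],1],[[0,0,-200],[0,0,0],1],[[0,0,-200],[0,0,0],1],[[0,0,-200],[0,0,0],1],[[0,0,-200],[0,0,0],1],[[0,0,-200],[0,0,0],1],[[0,0,-200],[0,0,0],1]]'
python3 - <<'E'
from h import *
import cv2
im=vision.capture("side");cv2.imwrite("pics/s3.png",cv2.resize(im[120:280,210:410,::-1],None,fx=4,fy=3.75,interpolation=cv2.INTER_CUBIC))
# cheeses in the first side picture against now
a=cv2.resize(cv2.imread("pics/side0.png"),(512,384),interpolation=cv2.INTER_AREA)[:,:,::-1]
for n,(u,v) in {"brick":(387,404),"cube":(533,258),"drum":(375,255)}.items():
    u,v=int(u/1.5),int(v/1.5);t=np.ascontiguousarray(a[v-22:v+22,u-22:u+22]);S=np.ascontiguousarray(im[v-34:v+34,u-34:u+34])
    _,m,_,p=cv2.minMaxLoc(cv2.matchTemplate(S,t,cv2.TM_CCOEFF_NORMED));print(n,"px shift",p[0]-12,p[1]-12,round(m,3))
E
```

```text
time_s: 6.08
position: [0.5007, 0.0779, 0.2685]
tcp_rot: [[0.984, -0.176, -0.005], [-0.176, -0.984, 0.0], [-0.005, 0.001, -1.0]]
force: [-0.2, 0.8, -0.5]
opening: 0.006
brick px shift 0 0 0.998
cube px shift 0 0 0.745
drum px shift 0 0 0.998
```

View pics/s3.png

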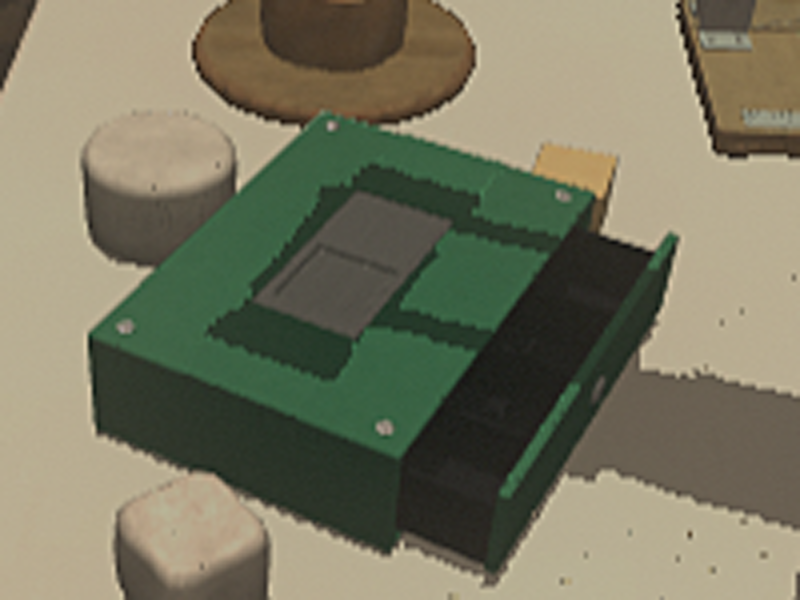

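The drawer is fully out, the plate's seam looks as it did at the start (plate back up), and the cheeses haven't moved. The arm is clear at z = 0.27, so I'm handing in.

```bash
python3 -c "
from rig import bot
print(bot.hand_in())"
```

```text
the job is handed in; nothing more can be done
None
```

The drawer is open, the catch is released and the cheeses are where they stood. I handed the job in at about 6.1 s; no verdict is reported.

- **Finding the catch:** the seam round the plate showed in the top view, about 21 mm along +y from the middle of the strip. I did not sweep along the strip. I lowered the shut fingertips onto that spot in small steps and felt it give about 2 mm below the strip's level.
- **Pressing it:** I pressed to z = 70.5 mm, about 5.5 mm of plate travel. The end-of-move force readings never exceeded 5 N. The drawer sprang out, and I then lifted straight up to z = 0.27 m.

**Last checks:**
- **Drawer and plate:** the last picture shows the drawer sprung out and the plate's seam looking as it did at the start. I judged both by eye and did not measure them.
- **Robot:** it touches nothing, with only sensor noise (about 1 N) on the force reading.
- **Cheeses:** all three matched their first side picture with 0 px shift. The cube's match score was only 0.75, against 0.998 for the other two, probably because the opened drawer and the shadows changed its surroundings. In the pictures it had not moved.

One early check disagreed: the lid position from the side view was about 20 mm off. I had picked a wrong corner, and reprojecting the top-view result into the side view then agreed within about 5 px.

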